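# Clamp the torch and get its tail cap off

## Robot

A 7-joint arm with a two-finger parallel gripper is mounted at the origin on the work surface. World frame = base frame: x ahead of the robot, y to its left, z up, the work surface at z = 0. Lengths are in m, angles in rad, forces in N, time in s.
With the tool pointing down it reaches from about 0.4 to 0.85 m from the base axis. Payload 4.5 kg.
Tool frame: the origin (TCP) lies midway between the tips of the shut fingers; the grasp point (between the pads) lies 19 mm behind it; z points along the fingers, y is the direction in which the jaws open and shut (so a half turn about z gives the same grasp; the last joint's range is limited). The gripper opens to 88 mm and grips with 3 to 60 N. Pads are 18 mm wide; open, the fingers measure 123 mm over their backs; the gripper's body (75 mm by 187 mm) begins 45 mm behind the grasp point.
Start: joints at [-1.119, 0.689, -0.195, 1.565, 0.157, 0.902, -0.215], TCP at [0.254, 0.571, 0.239] pointing down, gripper open.
Joint ranges: [-3.01, 3.01], [-0.46, 2.08], [-1.47, 1.51], [0.13, 2.56], [-1, 4.14], [0.04, 2.09], [-2.66, 2.66]. Speed limits (rad/s): [2.57, 2.57, 3.14, 3.14, 3.14, 3.14, 3.14].

## Interface

Orientations are given as a unit quaternion [x, y, z, w].
In Python, from plant import r gives the robot as it stands.
- The arm moves only by the tool play_rows, never from a script. Its argument "targets" is a list of rows, each an object of numbers: "jaw": the closure, from 0 (fully open) to 1 (shut); "dx", "dy", "dz": the shift along the tool's x, y, z in m; "yaw": the turn about the tool's z in rad. A call has exactly 5 rows; each row shifts and turns the pose as measured when the row begins, along the tool's axes as they then stand; what a row does not reach is not made up. A row lasts 1/10 s, in which the tool goes at most 50 mm and 8.59 degrees, less where a joint would pass 70% of its speed; a pose out of reach is approached as far as the arm can. A call with a gripper value outside its range is refused whole. The fingers move at their own pace and stop on an object; "squeeze" is the grip in N (left out, the last holds). Time passes only in rows, so rows that do not move let the fingers close, or fill a call up. It gives the time, the measured TCP pose, the force and the opening at its end, in the units of the state.
- r.get_state(): the state, without advancing time (a new reading comes with each control period).
- r.snapshot(name): name is "side" or "top"; returns a dict with "frame" (400x640x3 uint8, red, green, blue), "z_map" (400x640 float32, m along the optical axis (not along the pixel's ray), 0 where there is no reading), "mtx" (3x3 intrinsics, pixels), "dist_coeffs" ([k1, k2, p1, p2, k3] as OpenCV has them; the pictures are not rectified), "position" and "orientation" of the camera in the world. Camera axes: x right, y up, looking along -z (the intrinsics and any distortion apply to the point x, -y, -z); pixel columns grow to the right and rows downward; lengths in m; the calibration is good to about 2 mm. A picture is of the moment at which its call begins.
- r.finish_job(): hands the job in, once; it reports no verdict.
The state is a dict: "clock": time; "q": joint angles; "qd": joint speeds; "joint_torque": joint torques, N m; "tool_pos": TCP position; "eef_rot": TCP orientation; "contact_force": force on the tool from outside, world axes, zero at the start; "moment": the same for the moment, N m; "opening": opening from 0.0 (shut) to 1.0 (fully open).
Only numpy, scipy, OpenCV 4.12 (cv2) and the standard library are available. Lean on these libraries where they do the work, as an engineer would, in place of code of your own. Each camera call takes 0.05 s, during which the arm holds its last target.

## Task

I am about to put new batteries in the torch that stands in the clamp: push the red clamp lever all the way down so that the torch is held, then unscrew its black tail cap, lift it well clear and finish while still holding the cap up in the gripper. One of the two torches has a left-hand thread and nobody marked which, so try gently which way the cap gives and do not force it round so hard that the torch twists in the clamp. Leave the other torch and everything else on the ledge alone.

Things in the scene. Friction and masses are not known exactly. Their poses are not given: they have to be found in the camera images.
- stand: grey metal torch stand fixed to the ledge, plate 100 x 300 x 10 mm. Origin: on the ledge under the clamp place; y along the plate, from the clamp lever towards the spare torch; z up. A cup ring (70 mm across, top 24 mm above the ledge) at each place. Beside the clamp place: at +y a V jaw (98 to 118 mm above the ledge), at -y a pedestal (40 x 40 mm, centre y -88 mm, top 132 mm) with lever and rod
- clamp_place (a point): centre of the clamp place, on the plate's top face (10 mm above the ledge), under the torch to be opened; the lever's rubber-tipped rod presses on this torch's barrel 108 mm above the ledge
- spare_place (a point): centre of the spare place on the plate's top face, 120 mm along the stand's +y; the torch standing here is not to be touched
- clamp_lever (a joint): angle of the red clamp lever, rad: 0.9 is fully down (level, on its stop), smaller is more raised; starts between -0.12 and 0.12. Press it straight down 42 mm beyond the pivot (stand y -130 mm): it moves with under 15 N until it meets its stop. It drives a cam that locks by friction: it stays where it is left, and fully down it grips the barrel with about 30 N
- lever_pivot (a point): the lever's pivot, at stand (0, -88, 120) mm, axis along the stand's x. The handle reaches 95 mm from it towards the stand's -y, 0.78 to 1.02 rad above level at the start; red grip 20 mm wide and 14 mm thick (7 mm either side of its middle line), from 33 to 95 mm out
- lever_tip (a point): middle of the free end of the clamp lever's red handle
- torch_a: one of two look-alike yellow torches, lens down, tail cap up, loose in its place, 0.3-0.45 kg: head 58 mm across, 30 mm high, tapering to a barrel 44 mm across; shoulder under the cap 125 mm up. Origin: centre of the lens rim; z up along the torch, x to the slide switch. Either torch may be the one in the clamp place: take the one nearest clamp_place
- torch_b: one of two look-alike yellow torches, lens down, tail cap up, loose in its place, 0.3-0.45 kg: head 58 mm across, 30 mm high, tapering to a barrel 44 mm across; shoulder under the cap 125 mm up. Origin: centre of the lens rim; z up along the torch, x to the slide switch. Either torch may be the one in the clamp place: take the one nearest clamp_place
- cap_a: tail cap of torch_a: black, grey ribs, round, 46 mm across, 34 mm high, 45 g, open below; grip the upper, solid 17 mm. Origin: centre of its lower rim, on the torch's shoulder; z up. A battery spring pushes it up with 10 N, yet unturned it cannot be pulled off. One torch has a right-hand, the other a left-hand thread; nothing marks which, and either may be in the clamp
- cap_b: tail cap of torch_b: black, grey ribs, round, 46 mm across, 34 mm high, 45 g, open below; grip the upper, solid 17 mm. Origin: centre of its lower rim, on the torch's shoulder; z up. A battery spring pushes it up with 10 N, yet unturned it cannot be pulled off. One torch has a right-hand, the other a left-hand thread; nothing marks which, and either may be in the clamp
- neck_a (a point): centre of torch_a's shoulder, foot of its neck (24 mm across, 15 mm high; two lugs on it hold two lugs in the cap: a quick thread). Turned the tightening way the cap stops hard within 5 degrees; the loosening way it turns with light drag (under 0.1 N m), is free to lift straight off from 62 to 118 degrees (a quarter turn is right) and stops at 123 degrees
- neck_b (a point): centre of torch_b's shoulder, foot of its neck (24 mm across, 15 mm high; two lugs on it hold two lugs in the cap: a quick thread). Turned the tightening way the cap stops hard within 5 degrees; the loosening way it turns with light drag (under 0.1 N m), is free to lift straight off from 62 to 118 degrees (a quarter turn is right) and stops at 123 degrees
- switch_a (a point): the red slide switch on the barrel of torch_a, 26 mm from the torch's axis and 69 mm above its lens rim; it shows whether the torch turns
- switch_b (a point): the red slide switch on the barrel of torch_b, 26 mm from the torch's axis and 69 mm above its lens rim; it shows whether the torch turns
- ring_dish: white ceramic ring dish, 100 mm across, 22 mm high, origin under its centre; leave alone
- nail_clipper: steel nail clipper, 57 x 13 x 12 mm, lying on the ledge, origin under its centre; leave alone
- new_cell_1: new battery, blue, 18 mm across, 65 mm high, standing, origin under its centre; leave alone
- new_cell_2: the second new battery, as the first; leave alone
- polish_tin: flat round shoe polish tin, 74 mm across, 24 mm high, origin under its centre; leave alone
Things that resemble listed ones, but are neither listed nor needed, are in the scene too. Leave any green or turquoise look-alike of the cap_a alone.

How it is judged:
On the way, in this order (a step that is already met when the one before it is completed fails the run):
1. the clamp lever is fully down on the torch while its cap is still on (value of joint clamp_lever above 0.82 rad and ((horizontal distance between torch_a and clamp_place below 0.02 m and (z of cap_a in the frame of torch_a below 0.131 m and distance between cap_a and torch_a below 0.132 m)) or (horizontal distance between torch_b and clamp_place below 0.02 m and (z of cap_b in the frame of torch_b below 0.131 m and distance between cap_b and torch_b below 0.132 m)))), for 0.3 s.
2. the cap of the clamped torch is off its neck, the clamp still down (value of joint clamp_lever above 0.82 rad and ((horizontal distance between torch_a and clamp_place below 0.02 m and z of cap_a in the frame of torch_a above 0.147 m and contact force between the fingers and cap_a above 0.5 N) or (horizontal distance between torch_b and clamp_place below 0.02 m and z of cap_b in the frame of torch_b above 0.147 m and contact force between the fingers and cap_b above 0.5 N))), for 0.2 s.
At the end, for the whole second after the job is handed in: lever down (above 0.82 rad); the cap of the clamped torch held still in the fingers (over 1 N), 40 mm or more above the shoulder, touching neither torch nor stand; that torch upright (0.06 rad) in the clamp place; the other torch upright with its cap on (value of joint clamp_lever above 0.82 rad and ((horizontal distance between torch_a and clamp_place below 0.02 m and (z of cap_a in the frame of torch_a above 0.165 m and contact force between the fingers and cap_a above 1 N and linear speed of cap_a below 0.03 m/s and contact force between cap_a and torch_a below 0.1 N and contact force between cap_a and torch_b below 0.1 N and contact force between cap_a and stand below 0.1 N) and (angle between torch_a's own z axis and vertical below 0.06 rad and z of torch_a in the frame of stand below 0.014 m) and (angle between torch_b's own z axis and vertical below 0.06 rad and z of torch_b in the frame of stand below 0.014 m) and (z of cap_b in the frame of torch_b below 0.131 m and distance between cap_b and torch_b below 0.132 m)) or (horizontal distance between torch_b and clamp_place below 0.02 m and (z of cap_b in the frame of torch_b above 0.165 m and contact force between the fingers and cap_b above 1 N and linear speed of cap_b below 0.03 m/s and contact force between cap_b and torch_a below 0.1 N and contact force between cap_b and torch_b below 0.1 N and contact force between cap_b and stand below 0.1 N) and (angle between torch_b's own z axis and vertical below 0.06 rad and z of torch_b in the frame of stand below 0.014 m) and (angle between torch_a's own z axis and vertical below 0.06 rad and z of torch_a in the frame of stand below 0.014 m) and (z of cap_a in the frame of torch_a below 0.131 m and distance between cap_a and torch_a below 0.132 m)))); the arm keeps its last pose, push and grip.
It fails at once if torch_a is shifted or twisted: its switch moves more than 14 mm (about 30 degrees of twist) (distance of switch_a from where it was at the start of the episode above 0.014 m).
It fails at once if torch_b is shifted or twisted: its switch moves more than 14 mm (about 30 degrees of twist) (distance of switch_b from where it was at the start of the episode above 0.014 m).
It fails at once if the ring dish, nail clipper, a new battery or the polish tin is pushed more than 25 mm (distance of any of ring_dish, nail_clipper, new_cell_1, new_cell_2, polish_tin from where it was at the start of the episode above 0.025 m).
It also fails if it takes over 72 s, if anything falls off the work surface, if the arm or the gripper's body presses on something with over 40 N, if the wrist force passes 120 N, or if a joint passes its speed limit or range.

## Working session

There is one attempt and no reset: what is moved stays moved. The work goes in short steps, Python scripts to look and compute and a tool call to move; the robot and the scene stay as the last step left them, time stands still between calls to the robot, and variables do not carry over. Pictures are saved under pics/ and viewed, and the job is handed in when it is done.

Besides the shell and the picture viewer there is one more tool, called after "Call:" as a command line: name --argument value ..., lists and objects as JSON in quotes. play_rows: Moves the arm, as the interface text tells. Its arguments: {"type":"object","properties":{"targets":{"type":"array"},"squeeze":{"type":"number"}},"required":["targets"]}

```bash
ls; mkdir -p pics; python3 - <<'E'
from plant import r
import cv2,numpy as np
print(r.get_state())
for n in("side","top"):
    s=r.snapshot(n)
    np.savez(f"{n}0.npz",**s)
    print(n,s["mtx"],s["dist_coeffs"],s["position"],s["orientation"])
    cv2.imwrite(f"pics/{n}0.png",s["frame"][:,:,::-1])
E
```

```text
pics
{'clock': 0.0, 'q': array([-1.11922319,  0.68996485, -0.19449322,  1.5663339 ,  0.1573093 ,
        0.90247677, -0.21509823]), 'qd': array([ 0.00073151, -0.00071089, -0.00169627,  0.00098582,  0.00016636,
       -0.0002028 ,  0.0005868 ]), 'joint_torque': array([-3.83696188e-04, -5.27547061e+01, -1.26674898e+00, -1.53432924e+01,
       -5.26176521e-02,  6.54520554e-03,  1.73083886e-04]), 'tool_pos': array([0.25338422, 0.57065543, 0.23792414]), 'eef_rot': array([ 2.07334193e-01,  9.78269763e-01, -8.88937408e-04, -1.12251097e-04]), 'contact_force': array([-0.74607026,  0.52722105,  0.17503642]), 'moment': array([ 0.00951133, -0.00052394, -0.01037734]), 'opening': 1.0049726141144228}
side [[412.86385994   0.         316.95426923]
 [  0.         412.86385994 191.28821268]
 [  0.           0.           1.        ]] [0.00832542 0.         0.         0.         0.        ] [ 0.50442703 -0.88646919  0.75360234] [ 0.4534743  -0.01449932 -0.02116705  0.89089998]
top [[516.18799586   0.         320.96303018]
 [  0.         516.18799586 206.50425967]
 [  0.           0.           1.        ]] [-0.12924784  0.          0.          0.          0.        ] [ 0.38610039 -0.00273271  1.6696746 ] [ 0.03254799 -0.0456753  -0.70526217  0.70672461]
```

View pics/side0.png

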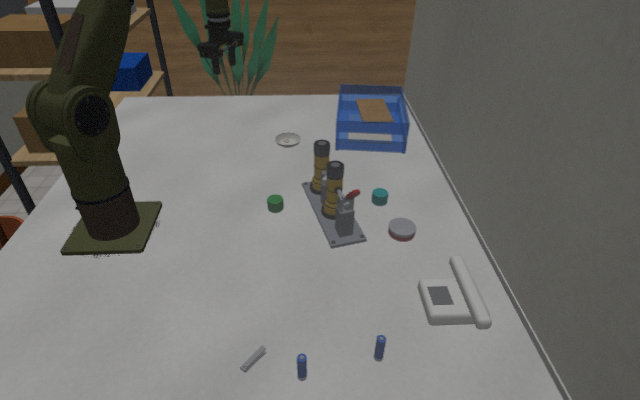

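View pics/top0.png

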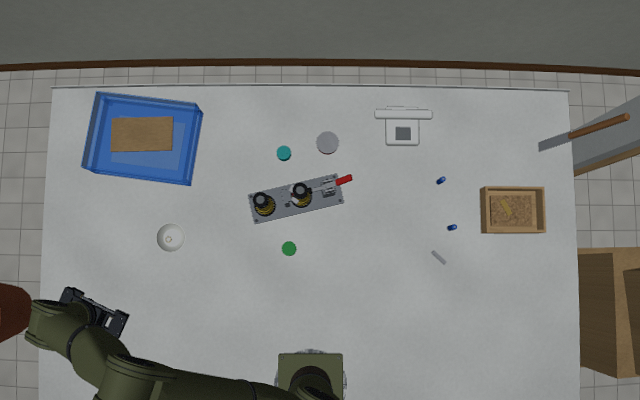

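```bash
cat > h.py <<'E'
import numpy as np, cv2
from scipy.spatial.transform import Rotation as R
def cloud(s):
    z=s["z_map"].astype(float); H,W=z.shape
    u,v=np.meshgrid(np.arange(W),np.arange(H))
    p=cv2.undistortPoints(np.stack([u,v],-1).reshape(-1,1,2).astype(np.float64),s["mtx"],s["dist_coeffs"]).reshape(H,W,2)
    c=np.stack([p[...,0]*z,-p[...,1]*z,-z],-1)
    w=R.from_quat(s["orientation"]).apply(c.reshape(-1,3)).reshape(H,W,3)+s["position"]
    w[z==0]=np.nan
    return w
def proj(s,P):
    P=np.atleast_2d(P)
    c=R.from_quat(s["orientation"]).inv().apply(P-s["position"])*[1,-1,-1]
    return cv2.projectPoints(c,np.zeros(3),np.zeros(3),s["mtx"],s["dist_coeffs"])[0].reshape(-1,2)
def load(n): return dict(np.load(n))
def crop(s,x0,y0,x1,y1,f,name):
    im=s["frame"][y0:y1,x0:x1,::-1]
    cv2.imwrite(name,cv2.resize(im,None,fx=f,fy=f,interpolation=cv2.INTER_CUBIC))
E
python3 - <<'E'
from h import *
t=load("top0.npz"); s=load("side0.npz")
crop(t,235,120,365,220,6,"pics/top0c.png"); crop(s,265,120,425,255,5,"pics/side0c.png")
for n,d in(("top",t),("side",s)):
    w=cloud(d); im=d["frame"].astype(int)
    x,y,z=w[...,0],w[...,1],w[...,2]
    print(n,"table z",np.nanmedian(z[(z<0.03)&(z>-.03)]))
    box=(x>.4)&(x<.75)&(y>-.25)&(y<.3)
    red=box&(im[...,0]>im[...,1]*1.8+20)&(im[...,0]>im[...,2]*1.8+20)&(z>.05)
    print("red",red.sum()); 
    P=w[red]; o=np.argsort(P[:,2]); print(P[o][::max(1,len(o)//12)].round(4))
    for lo,hi in((.003,.016),(.15,.18)):
        m=box&(z>lo)&(z<hi); P=w[m]
        if lo<.1 and m.sum()>5:
            print("plate",m.sum(),cv2.minAreaRect(P[:,:2].astype(np.float32)))
        else:
            k=cv2.connectedComponentsWithStats(m.astype(np.uint8))
            for i in range(1,k[0]):
                Q=w[k[1]==i]
                if len(Q)>8: print("cap",len(Q),Q.mean(0).round(4),Q.min(0).round(4),Q.max(0).round(4), cv2.minEnclosingCircle(Q[:,:2].astype(np.float32)))
E
```

```text
top table z 1.2321339650789298e-06
red 99
[[ 0.6016  0.0578  0.08  ]
 [ 0.6368 -0.0754  0.1556]
 [ 0.621  -0.0751  0.1605]
 [ 0.6236 -0.0839  0.1637]
 [ 0.635  -0.0867  0.167 ]
 [ 0.6343 -0.0923  0.1712]
 [ 0.6307 -0.0862  0.1746]
 [ 0.636  -0.0948  0.1792]
 [ 0.6357 -0.1064  0.1812]
 [ 0.6321 -0.109   0.185 ]
 [ 0.6377 -0.1148  0.1869]
 [ 0.64   -0.1058  0.1904]
 [ 0.6331 -0.1169  0.1971]]
plate 4357 ((0.5753070116043091, 0.024968624114990234), (0.3491036891937256, 0.5499178767204285), 0.13732580840587616)
cap 71 [ 0.6309 -0.0871  0.1654] [ 0.6195 -0.1044  0.1502] [ 0.645  -0.0726  0.1799] ((0.6321679353713989, -0.08811583369970322), 0.01846008561551571)
cap 202 [0.6008 0.0331 0.1689] [0.5781 0.0105 0.1506] [0.6253 0.0548 0.1774] ((0.6022090911865234, 0.033770665526390076), 0.024208789691329002)
cap 208 [0.5729 0.1464 0.1687] [0.5498 0.1243 0.1523] [0.5953 0.169  0.1774] ((0.5730764269828796, 0.14693623781204224), 0.023480068892240524)
side table z 0.0007990020759426342
red 6
[[ 0.6314 -0.1151  0.1898]
 [ 0.641  -0.1128  0.1907]
 [ 0.6431 -0.1139  0.1914]
 [ 0.6362 -0.1136  0.1914]
 [ 0.6384 -0.114   0.1917]
 [ 0.6336 -0.1148  0.1924]]
plate 1646 ((0.5760387182235718, 0.024791225790977478), (0.5465914607048035, 0.34899386763572693), 89.8547592163086)
cap 203 [0.5722 0.1383 0.165 ] [0.5494 0.1211 0.1501] [0.5959 0.1678 0.1729] ((0.5730084180831909, 0.14451874792575836), 0.02417801134288311)
cap 238 [0.6003 0.0223 0.1653] [0.5783 0.0054 0.1501] [0.6246 0.0531 0.1728] ((0.6018518209457397, 0.029832497239112854), 0.024807609617710114)
cap 36 [ 0.6264 -0.1018  0.1656] [ 0.6198 -0.1161  0.1522] [ 0.6377 -0.0842  0.1789] ((0.6272382736206055, -0.10013741999864578), 0.017615029588341713)
```

View pics/top0c.png

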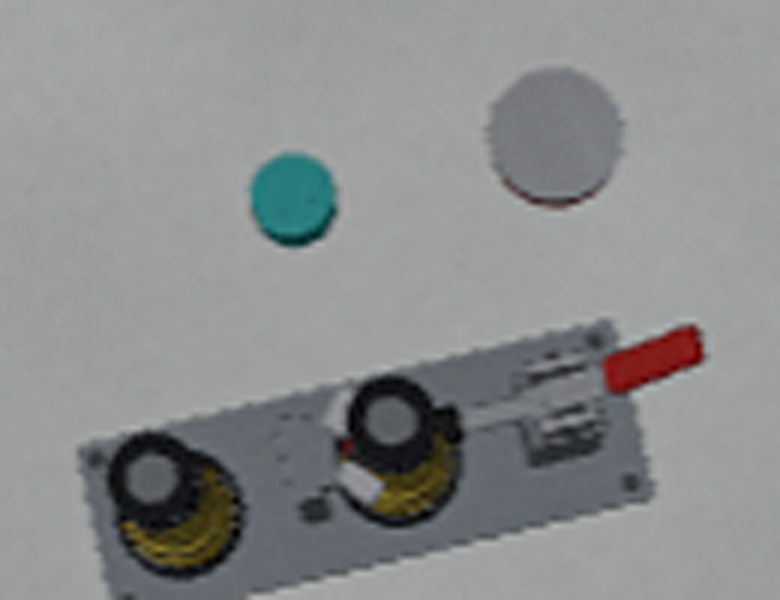

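View pics/side0c.png

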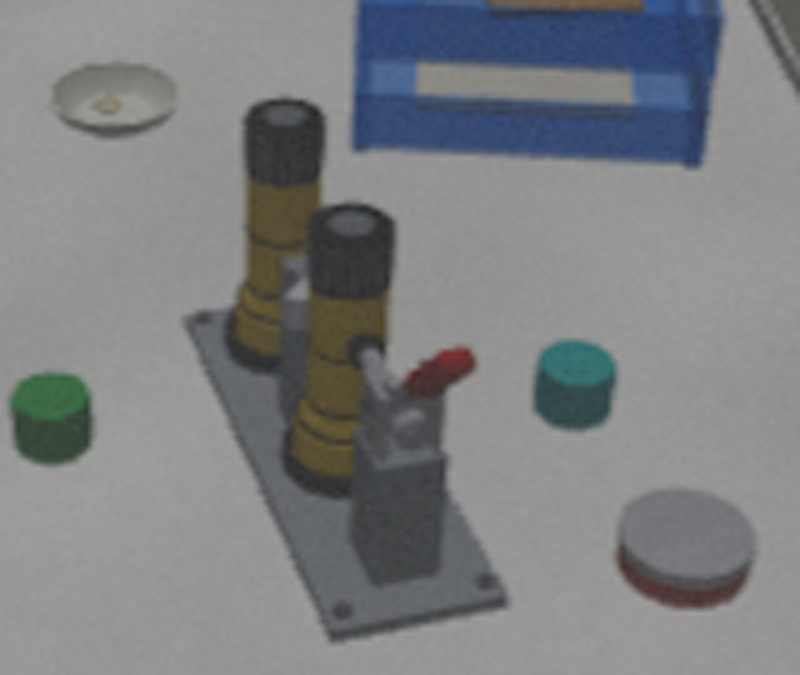

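```bash
python3 - <<'E'
from h import *
for n in("top","side"):
    d=load(n+"0.npz"); w=cloud(d); x,y,z=w[...,0],w[...,1],w[...,2]
    box=(x>.5)&(x<.7)&(y>-.17)&(y<.24)
    m=box&(z>.005)&(z<.3)
    k=cv2.connectedComponentsWithStats(m.astype(np.uint8))
    i=1+np.argmax(k[2][1:,4]); mm=(k[1]==i)&(z<.014)
    P=w[mm][:,:2].astype(np.float32); print(n,len(P),w[mm][:,2].mean(),cv2.minAreaRect(P))
    for lo,hi in((.16,.18),(.128,.136)):
        for c in((.602,.0325),(.573,.1465),(.624,-.055)):
            m=(np.hypot(x-c[0],y-c[1])<.035)&(z>lo)&(z<hi)
            if m.sum()>5:
                Q=w[m]; print(lo,c,m.sum(),np.median(Q,0).round(4),((Q.min(0)+Q.max(0))/2).round(4),Q.std(0).round(4))
E
```

```text
top 1139 0.009457267884893473 ((0.5953375101089478, 0.044235825538635254), (0.12095955014228821, 0.31365764141082764), 13.187700271606445)
0.16 (0.602, 0.0325) 193 [0.6013 0.0339 0.1697] [0.6017 0.0326 0.1688] [0.0116 0.0116 0.0032]
0.16 (0.573, 0.1465) 199 [0.574  0.1456 0.1695] [0.5732 0.1466 0.1689] [0.0117 0.0118 0.0035]
0.16 (0.624, -0.055) 20 [ 0.6303 -0.0838  0.1643] [ 0.63   -0.0824  0.1674] [0.0058 0.0041 0.0036]
0.128 (0.624, -0.055) 54 [ 0.6252 -0.0554  0.1315] [ 0.6222 -0.0524  0.1317] [0.0118 0.0082 0.002 ]
side 1010 0.010277610878424472 ((0.5956767797470093, 0.04746533930301666), (0.10099277645349503, 0.30324092507362366), 14.31621265411377)
0.16 (0.602, 0.0325) 180 [0.6005 0.0232 0.1697] [0.6013 0.0293 0.1665] [0.0122 0.0125 0.0031]
0.16 (0.573, 0.1465) 149 [0.5718 0.1396 0.1701] [0.5727 0.1444 0.1665] [0.0124 0.0122 0.0033]
0.128 (0.602, 0.0325) 37 [0.5994 0.0128 0.1309] [0.5992 0.0175 0.1319] [0.0125 0.0057 0.0024]
0.128 (0.573, 0.1465) 34 [0.5733 0.1298 0.132 ] [0.5727 0.1331 0.1321] [0.0126 0.0054 0.002 ]
0.128 (0.624, -0.055) 32 [ 0.6099 -0.0631  0.1305] [ 0.6216 -0.0578  0.1318] [0.0099 0.0096 0.0022]
```

Call:
play_rows --targets '[{"dx": 0,"dy": 0,"dz": -0.01,"yaw": 0.145,"jaw": 0},{"dx": 0,"dy": 0,"dz": -0.01,"yaw": 0.145,"jaw": 0},{"dx": 0,"dy": 0,"dz": -0.01,"yaw": 0.145,"jaw": 0},{"dx": 0,"dy": 0,"dz": 0,"yaw": 0.145,"jaw": 0.5},{"dx": 0,"dy": 0,"dz": 0,"yaw": 0.145,"jaw": 1}]' --squeeze 20

```text
clock: 0.6
tool_pos: [0.2528, 0.5686, 0.2662]
eef_rot: [0.551, 0.835, -0.004, 0.0]
contact_force: [-0.4, 0.2, 0.5]
opening: 0.843
```

```bash
cat >> h.py <<'E'
def need(st,target,jaw_az_deg):
    """remaining tool-frame shift & yaw to world target with jaw azimuth"""
    M=R.from_quat(st["eef_rot"]); m=M.as_matrix()
    az=np.degrees(np.arctan2(m[1,1],m[0,1])); d=(az-jaw_az_deg+90)%180-90
    print("pos",st["tool_pos"].round(4),"az",az.round(2),"tilt",m[:,2].round(4),"q7",st["q"][6].round(3),"F",st["contact_force"].round(1),"M",st["moment"].round(2),"op",round(st["opening"],3),"t",st["clock"])
    print("tool shift",M.inv().apply(np.array(target)-st["tool_pos"]).round(4),"yaw",np.radians(d).round(3))
S0=np.array([.602,.033]); A=np.radians(14.)
def stand(x,y,z,S0=S0): return np.array([S0[0]+x*np.cos(A)-y*np.sin(A),S0[1]+x*np.sin(A)+y*np.cos(A),z])
E
python3 - <<'E'
from h import *
from plant import r
print(stand(0,-.132,.26)); need(r.get_state(),stand(0,-.132,.27),14)
E
```

```text
[ 0.63393369 -0.09507904  0.26      ]
pos [0.2528 0.5686 0.2662] az 23.15 tilt [-0.0042 -0.0075 -1.    ] q7 -0.807 F [-0.4  0.2  0.5] M [-0.05  0.02 -0.05] op 0.843 t 0.6
tool shift [-7.601e-01  8.940e-02 -4.000e-04] yaw 0.16
```

Call:
play_rows --targets '[{"dx": -0.048,"dy": 0.005,"dz": 0,"yaw": 0,"jaw": 1},{"dx": -0.048,"dy": 0.005,"dz": 0,"yaw": 0,"jaw": 1},{"dx": -0.048,"dy": 0.005,"dz": 0,"yaw": 0,"jaw": 1},{"dx": -0.048,"dy": 0.005,"dz": 0,"yaw": 0,"jaw": 1},{"dx": -0.048,"dy": 0.005,"dz": 0,"yaw": 0,"jaw": 1}]'

```text
clock: 1.1
tool_pos: [0.3665, 0.3593, 0.2639]
eef_rot: [0.545, 0.839, -0.004, -0.002]
contact_force: [0.2, 1.0, -0.2]
opening: 0.386
```

Call:
play_rows --targets '[{"dx": -0.048,"dy": 0.005,"dz": 0,"yaw": 0.03,"jaw": 1},{"dx": -0.048,"dy": 0.005,"dz": 0,"yaw": 0.03,"jaw": 1},{"dx": -0.048,"dy": 0.005,"dz": 0,"yaw": 0.03,"jaw": 1},{"dx": -0.048,"dy": 0.005,"dz": 0,"yaw": 0.03,"jaw": 1},{"dx": -0.048,"dy": 0.005,"dz": 0,"yaw": 0.03,"jaw": 1}]'

```text
clock: 1.6
tool_pos: [0.4761, 0.1347, 0.2632]
eef_rot: [0.608, 0.794, -0.005, -0.002]
contact_force: [0.7, 1.2, -0.0]
opening: 0.007
```

```bash
python3 - <<'E'
from h import *
from plant import r
need(r.get_state(),stand(0,-.132,.27),14)
E
```

```text
pos [0.4761 0.1347 0.2632] az 15.14 tilt [-0.0093 -0.0049 -0.9999] q7 -0.09 F [ 0.7  1.2 -0. ] M [-0.04 -0.01  0.02] op 0.007 t 1.6
tool shift [-0.263   0.0923 -0.0071] yaw 0.02
```

Call:
play_rows --targets '[{"dx": -0.045,"dy": 0.017,"dz": -0.001,"yaw": 0.01,"jaw": 1},{"dx": -0.045,"dy": 0.017,"dz": -0.001,"yaw": 0.01,"jaw": 1},{"dx": -0.045,"dy": 0.017,"dz": 0,"yaw": 0,"jaw": 1},{"dx": -0.045,"dy": 0.017,"dz": 0,"yaw": 0,"jaw": 1},{"dx": -0.045,"dy": 0.017,"dz": 0,"yaw": 0,"jaw": 1}]'

```text
clock: 2.1
tool_pos: [0.6154, -0.0721, 0.2636]
eef_rot: [0.616, 0.787, -0.006, -0.004]
contact_force: [0.6, 0.7, 0.3]
opening: 0.0
```

```bash
python3 - <<'E'
from h import *
from plant import r
need(r.get_state(),stand(0,-.132,.21),14)
for n in("side","top"):
    s=r.snapshot(n); np.savez(f"{n}1.npz",**s)
    uv=proj(s,[stand(0,-.132,.12),stand(0,0,.169),stand(0,-.088,.12)]); print(n,uv.round(1))
crop(load("side1.npz"),265,60,425,255,4,"pics/side1c.png");crop(load("top1.npz"),235,120,365,220,6,"pics/top1c.png")
E
```

```text
pos [ 0.6154 -0.0721  0.2636] az 13.9 tilt [-0.0141 -0.0045 -0.9999] q7 0.293 F [0.6 0.7 0.3] M [-0.06 -0.03 -0.02] op 0.0 t 2.1
tool shift [-0.0267  0.0133  0.0534] yaw -0.002
side [[351.4 209.1]
 [334.7 164.7]
 [345.3 198.8]]
top [[341.9 181.9]
 [299.3 189.8]
 [327.9 185.3]]
```

View pics/side1c.png

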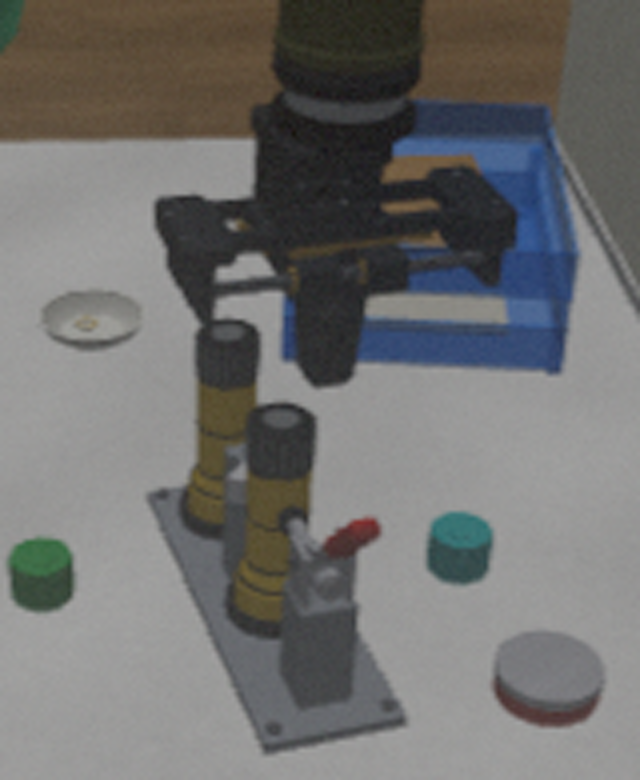

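Call:
play_rows --targets '[{"dx": -0.013,"dy": 0.007,"dz": 0,"yaw": 0,"jaw": 1},{"dx": -0.013,"dy": 0.006,"dz": 0.005,"yaw": 0,"jaw": 1},{"dx": 0,"dy": 0,"dz": 0.015,"yaw": 0,"jaw": 1},{"dx": 0,"dy": 0,"dz": 0.015,"yaw": 0,"jaw": 1},{"dx": 0,"dy": 0,"dz": 0.01,"yaw": 0,"jaw": 1}]'

```text
clock: 2.7
tool_pos: [0.6355, -0.1037, 0.2151]
eef_rot: [0.621, 0.784, -0.008, -0.002]
contact_force: [-0.9, 0.2, 0.3]
opening: 0.005
```

```bash
python3 - <<'E'
from h import *
from plant import r
need(r.get_state(),stand(0,-.132,.129),14)
E
```

```text
pos [ 0.6355 -0.1037  0.2151] az 13.18 tilt [-0.0128 -0.0096 -0.9999] q7 0.324 F [-0.9  0.2  0.3] M [-0.1   0.05 -0.01] op 0.005 t 2.7
tool shift [0.0093 0.0017 0.086 ] yaw -0.014
```

Call:
play_rows --targets '[{"dx": 0.009,"dy": 0.002,"dz": 0,"yaw": -0.014,"jaw": 1},{"dx": 0,"dy": 0,"dz": 0.01,"yaw": 0,"jaw": 1},{"dx": 0,"dy": 0,"dz": 0.01,"yaw": 0,"jaw": 1},{"dx": 0,"dy": 0,"dz": 0.01,"yaw": 0,"jaw": 1},{"dx": 0,"dy": 0,"dz": 0.01,"yaw": 0,"jaw": 1}]'

```text
clock: 3.2
tool_pos: [0.6353, -0.0915, 0.1729]
eef_rot: [0.614, 0.789, -0.007, -0.002]
contact_force: [-0.0, 0.6, 4.8]
opening: 0.008
```

```bash
python3 - <<'E'
from h import *
from plant import r
need(r.get_state(),stand(0,-.132,.129),14)
E
```

```text
pos [ 0.6353 -0.0915  0.1729] az 14.23 tilt [-0.0116 -0.0081 -0.9999] q7 0.32 F [-0.   0.6  4.8] M [ 0.01  0.13 -0.01] op 0.008 t 3.2
tool shift [-0.0029 -0.0017  0.0439] yaw 0.004
```

Contact with the lever at 4.8 N, as expected; continuing down.

Call:
play_rows --targets '[{"dx": -0.003,"dy": 0,"dz": 0.008,"yaw": 0,"jaw": 1},{"dx": 0,"dy": 0,"dz": 0.008,"yaw": 0,"jaw": 1},{"dx": 0,"dy": 0,"dz": 0.008,"yaw": 0,"jaw": 1},{"dx": 0,"dy": 0,"dz": 0.008,"yaw": 0,"jaw": 1},{"dx": 0,"dy": 0,"dz": 0.005,"yaw": 0,"jaw": 1}]'

```text
clock: 3.7
tool_pos: [0.6394, -0.1006, 0.137]
eef_rot: [0.615, 0.788, -0.007, 0.004]
contact_force: [-1.5, -1.2, 6.1]
opening: 0.008
```

```bash
python3 - <<'E'
from h import *
from plant import r
need(r.get_state(),stand(0,-.132,.127),14)
E
```

```text
pos [ 0.6394 -0.1006  0.137 ] az 14.06 tilt [-0.0019 -0.0155 -0.9999] q7 0.323 F [-1.5 -1.2  6.1] M [-0.19  0.35  0.01] op 0.008 t 3.7
tool shift [ 0.0068 -0.0039  0.0099] yaw 0.001
```

Call:
play_rows --targets '[{"dx": 0.005,"dy": -0.003,"dz": 0.003,"yaw": 0,"jaw": 1},{"dx": 0,"dy": 0,"dz": 0.003,"yaw": 0,"jaw": 1},{"dx": 0,"dy": 0,"dz": 0.003,"yaw": 0,"jaw": 1},{"dx": 0,"dy": 0,"dz": 0.003,"yaw": 0,"jaw": 1},{"dx": 0,"dy": 0,"dz": 0.002,"yaw": 0,"jaw": 1}]'

```text
clock: 4.2
tool_pos: [0.6379, -0.1004, 0.1273]
eef_rot: [0.617, 0.787, -0.006, 0.008]
contact_force: [-7.3, 2.2, 24.9]
opening: 0.0
```

```bash
python3 - <<'E'
from h import *
from plant import r
need(r.get_state(),stand(0,-.132,.127),14)
E
```

```text
pos [ 0.6379 -0.1004  0.1273] az 13.85 tilt [ 0.006  -0.0193 -0.9998] q7 0.316 F [-7.3  2.2 24.9] M [ 0.5   1.68 -0.  ] op 0.0 t 4.2
tool shift [ 0.0061 -0.0026  0.0002] yaw -0.003
```

Call:
play_rows --targets '[{"dx": 0,"dy": 0,"dz": 0.002,"yaw": 0,"jaw": 1},{"dx": 0,"dy": 0,"dz": 0.003,"yaw": 0,"jaw": 1},{"dx": 0,"dy": 0,"dz": 0.003,"yaw": 0,"jaw": 1},{"dx": 0,"dy": 0,"dz": 0.003,"yaw": 0,"jaw": 1},{"dx": 0,"dy": 0,"dz": 0.003,"yaw": 0,"jaw": 1}]'

```text
clock: 4.7
tool_pos: [0.6379, -0.1004, 0.1273]
eef_rot: [0.617, 0.787, -0.004, 0.01]
contact_force: [-7.0, 2.0, 23.0]
opening: 0.004
```

```bash
python3 - <<'E'
from h import *
from plant import r
need(r.get_state(),stand(0,-.132,.127),14)
E
```

```text
pos [ 0.6379 -0.1004  0.1273] az 13.75 tilt [ 0.0103 -0.0181 -0.9998] q7 0.316 F [-7.  2. 23.] M [0.41 1.63 0.02] op 0.004 t 4.7
tool shift [ 0.0061 -0.0026  0.0002] yaw -0.004
```

Call:
play_rows --targets '[{"dx": 0,"dy": 0,"dz": -0.01,"yaw": 0,"jaw": 1},{"dx": 0,"dy": 0,"dz": -0.025,"yaw": 0,"jaw": 1},{"dx": 0,"dy": 0,"dz": -0.03,"yaw": 0,"jaw": 0.5},{"dx": 0,"dy": 0,"dz": -0.03,"yaw": 0,"jaw": 0},{"dx": -0.02,"dy": 0.04,"dz": -0.02,"yaw": 0,"jaw": 0}]'

```text
clock: 5.2
tool_pos: [0.6706, -0.1079, 0.2408]
eef_rot: [0.617, 0.787, -0.01, 0.001]
contact_force: [2.2, -0.6, -0.5]
opening: 0.258
```

```bash
python3 - <<'E'
from h import *
from plant import r
need(r.get_state(),stand(0,0,.24),14)
for n in("side","top"):
    s=r.snapshot(n); np.savez(f"{n}2.npz",**s)
crop(load("side2.npz"),265,60,425,255,4,"pics/side2c.png");crop(load("top2.npz"),235,120,365,220,6,"pics/top2c.png")
E
```

```text
pos [ 0.6706 -0.1079  0.2408] az 13.72 tilt [-0.0102 -0.0164 -0.9998] q7 0.332 F [ 2.2 -0.6 -0.5] M [-0.09 -0.1  -0.  ] op 0.258 t 5.2
tool shift [ 0.1531 -0.0332 -0.0008] yaw -0.005
```

View pics/side2c.png

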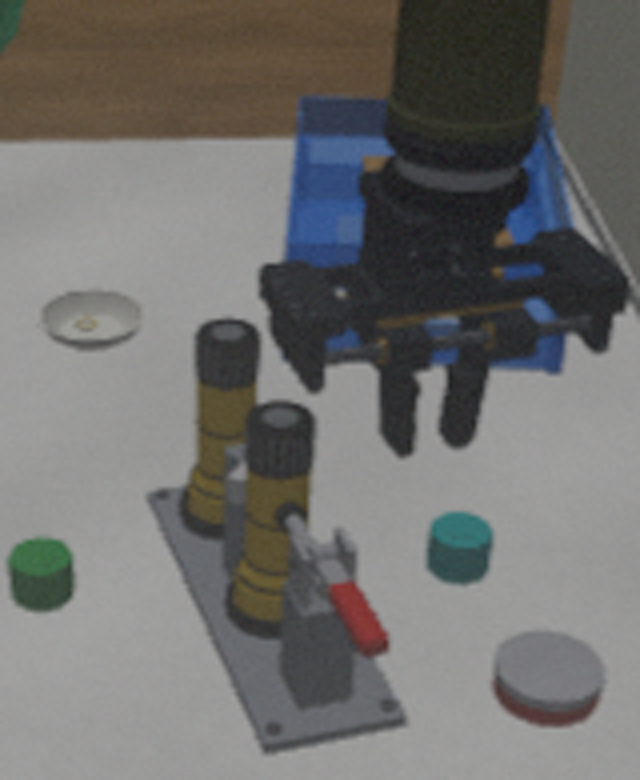

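View pics/top2c.png

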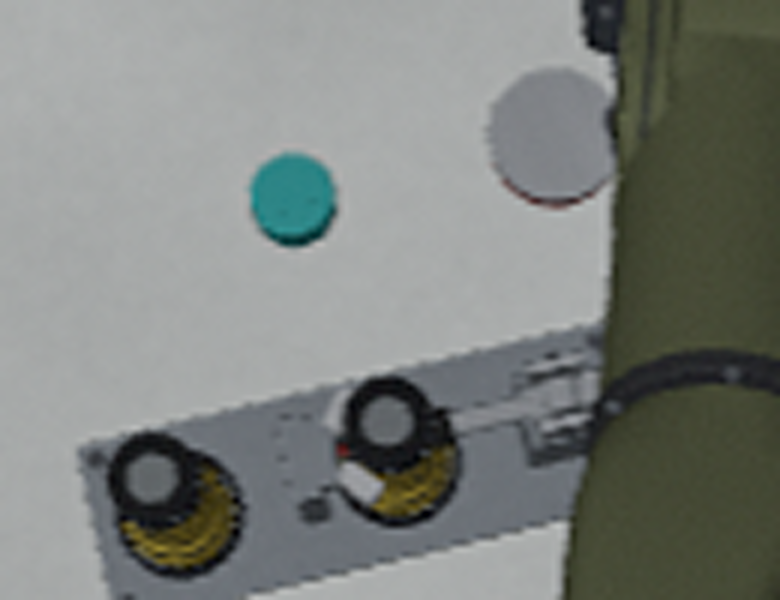

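```bash
python3 - <<'E'
from h import *
for n in("top2","side2","top0","side0"):
    d=load(n+".npz"); w=cloud(d); x,y,z=w[...,0],w[...,1],w[...,2]; im=d["frame"].astype(int)
    for c in((.602,.0325),(.573,.1465)):
        # project fit: mask of cap top face, centre by depth pts within 
        m=(np.hypot(x-c[0],y-c[1])<.030)&(z>.163)&(z<.176)
        Q=w[m].astype(np.float32); print(n,m.sum(),[np.round(v,4) for v in cv2.minEnclosingCircle(Q[:,:2].copy())],np.median(Q[:,2]))
    m=(x>.58)&(x<.69)&(y>-.2)&(y<.0)&(z>.05)&(z<.21)&(im[...,0]>im[...,1]*1.8+20)
    Q=w[m]
    if len(Q)>10:
        l=(Q-[*S0,0])@np.array([-np.sin(A),np.cos(A),0]); print(n,"lever fit slope",np.polyfit(l,Q[:,2],1), l.min(),l.max(), "x mean",((Q-[*S0,0])@np.array([np.cos(A),np.sin(A),0])).mean())
    m=(np.hypot(x-stand(0,-.07,0)[0],y-stand(0,-.07,0)[1])<.035)&(z>.12)&(z<.21); print("pedestal area z max",np.sort(z[m])[-8:].round(3))
    # switch
    m=(np.hypot(x-.597,y-.056)<.02)&(z>.05)&(z<.1)&(im[...,0]>im[...,1]*1.6+15)
    print("switch",m.sum(),w[m].mean(0) if m.any() else None, np.argwhere(m)[:,::-1].mean(0) if m.any() else None)
E
```

```text
top2 175 [array([0.6001, 0.0355]), np.float64(0.0233)] 0.16965224
top2 186 [array([0.5735, 0.1469]), np.float64(0.0234)] 0.1693842
pedestal area z max [0.134 0.134 0.134 0.135 0.135 0.136 0.137 0.139]
switch 1 [0.59708763 0.05738405 0.0904498 ] [292. 195.]
side2 161 [array([0.6   , 0.0303]), np.float64(0.0246)] 0.17038928
side2 132 [array([0.5732, 0.1454]), np.float64(0.0254)] 0.17033042
side2 lever fit slope [-0.01292886  0.1253865 ] -0.18054891862350528 -0.12561913173030995 x mean -0.0021625438500707966
pedestal area z max [0.132 0.132 0.133 0.133 0.133 0.134 0.134 0.135]
switch 0 None None
top0 188 [array([0.6017, 0.0338]), np.float64(0.0237)] 0.16974494
top0 185 [array([0.5736, 0.147 ]), np.float64(0.0233)] 0.16952173
top0 lever fit slope [-0.92286875  0.05275161] -0.1548026510544697 -0.10953125939480109 x mean -0.0019594724031903204
pedestal area z max [0.138 0.14  0.14  0.14  0.14  0.141 0.143 0.143]
switch 1 [0.60161416 0.05780484 0.08001877] [292. 194.]
side0 165 [array([0.6019, 0.0298]), np.float64(0.0248)] 0.17002764
side0 133 [array([0.5731, 0.1449]), np.float64(0.024)] 0.1703571
pedestal area z max [0.132 0.133 0.134 0.134 0.134 0.134 0.135 0.138]
switch 0 None None
```

```bash
python3 - <<'E'
from h import *
from plant import r
need(r.get_state(),[.600,.0345,.235],14)
E
```

```text
pos [ 0.6838 -0.1106  0.2446] az 13.65 tilt [ 0.0143 -0.0201 -0.9997] q7 0.332 F [ 0.5 -0.9 -0.2] M [ 0.03  0.01 -0.02] op 0.345 t 5.3
tool shift [ 0.1609 -0.0473  0.0055] yaw -0.006
```

Call:
play_rows --targets '[{"dx": 0.03,"dy": -0.007,"dz": 0,"yaw": 0,"jaw": 0},{"dx": 0.03,"dy": -0.007,"dz": 0,"yaw": 0,"jaw": 0},{"dx": 0.03,"dy": -0.007,"dz": 0,"yaw": 0,"jaw": 0},{"dx": 0.03,"dy": -0.007,"dz": 0,"yaw": 0,"jaw": 0},{"dx": 0.02,"dy": -0.003,"dz": 0,"yaw": 0,"jaw": 0}]'

```text
clock: 5.8
tool_pos: [0.6209, 0.0152, 0.2373]
eef_rot: [0.622, 0.783, -0.005, 0.014]
contact_force: [0.2, 1.0, -0.3]
opening: 0.802
```

```bash
python3 - <<'E'
from h import *
from plant import r
need(r.get_state(),[.600,.0345,.143],14)
E
```

```text
pos [0.6209 0.0152 0.2373] az 13.07 tilt [ 0.017  -0.025  -0.9995] q7 0.13 F [ 0.2  1.  -0.3] M [-0.02  0.08 -0.06] op 0.802 t 5.8
tool shift [ 0.0261 -0.017   0.0934] yaw -0.016
```

Call:
play_rows --targets '[{"dx": 0.013,"dy": -0.009,"dz": 0,"yaw": -0.016,"jaw": 0},{"dx": 0.013,"dy": -0.008,"dz": 0,"yaw": 0,"jaw": 0},{"dx": 0,"dy": 0,"dz": 0,"yaw": 0,"jaw": 0},{"dx": 0,"dy": 0,"dz": 0,"yaw": 0,"jaw": 0},{"dx": 0,"dy": 0,"dz": 0,"yaw": 0,"jaw": 0}]'

```text
clock: 6.3
tool_pos: [0.596, 0.0404, 0.2337]
eef_rot: [0.613, 0.79, -0.005, 0.013]
contact_force: [-0.7, -0.0, 0.2]
opening: 0.996
```

```bash
python3 - <<'E'
from h import *
from plant import r
need(r.get_state(),[.600,.0345,.143],14)
E
```

```text
pos [0.596  0.0404 0.2337] az 14.33 tilt [ 0.0147 -0.0241 -0.9996] q7 0.102 F [-0.7 -0.   0.2] M [-0.03  0.09 -0.  ] op 0.996 t 6.3
tool shift [-0.0043  0.0017  0.0908] yaw 0.006
```

Call:
play_rows --targets '[{"dx": -0.004,"dy": 0.002,"dz": 0.01,"yaw": 0,"jaw": 0},{"dx": 0,"dy": 0,"dz": 0.015,"yaw": 0,"jaw": 0},{"dx": 0,"dy": 0,"dz": 0.015,"yaw": 0,"jaw": 0},{"dx": 0,"dy": 0,"dz": 0.01,"yaw": 0,"jaw": 0},{"dx": 0,"dy": 0,"dz": 0,"yaw": 0,"jaw": 0}]'

```text
clock: 6.8
tool_pos: [0.6031, 0.0296, 0.1798]
eef_rot: [0.616, 0.787, -0.005, 0.015]
contact_force: [0.2, -0.1, 0.9]
opening: 1.0
```

```bash
python3 - <<'E'
from h import *
from plant import r
need(r.get_state(),[.600,.0345,.143],14)
s=r.snapshot("side"); np.savez("side3.npz",**s); crop(s,265,60,425,255,4,"pics/side3c.png")
E
```

```text
pos [0.6031 0.0296 0.1798] az 13.93 tilt [ 0.0174 -0.0271 -0.9995] q7 0.109 F [ 0.2 -0.1  0.9] M [ 0.    0.08 -0.01] op 1.0 t 6.8
tool shift [ 0.0066 -0.0022  0.0366] yaw -0.001
```

View pics/side3c.png

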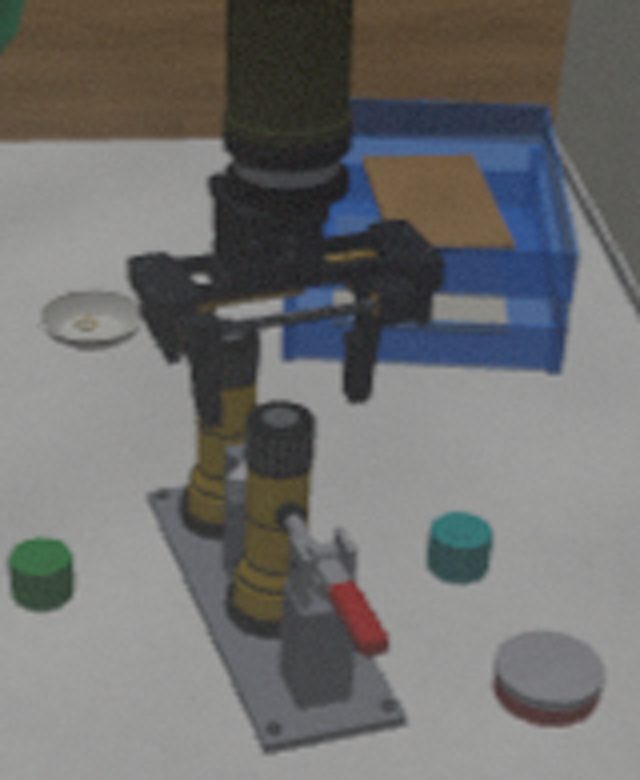

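Call:
play_rows --targets '[{"dx": 0.006,"dy": -0.002,"dz": 0.006,"yaw": 0,"jaw": 0},{"dx": 0,"dy": 0,"dz": 0.01,"yaw": 0,"jaw": 0},{"dx": 0,"dy": 0,"dz": 0.01,"yaw": 0,"jaw": 0},{"dx": 0,"dy": 0,"dz": 0.008,"yaw": 0,"jaw": 0},{"dx": 0,"dy": 0,"dz": 0,"yaw": 0,"jaw": 0}]'

```text
clock: 7.35
tool_pos: [0.6017, 0.0345, 0.1446]
eef_rot: [0.616, 0.787, -0.004, 0.017]
contact_force: [-0.3, 0.3, 0.1]
opening: 0.999
```

```bash
python3 - <<'E'
from h import *
from plant import r
need(r.get_state(),[.600,.0345,.143],14)
E
```

```text
pos [0.6017 0.0345 0.1446] az 13.94 tilt [ 0.0213 -0.0267 -0.9994] q7 0.099 F [-0.3  0.3  0.1] M [-0.05  0.07  0.02] op 0.999 t 7.35
tool shift [ 0.0004 -0.0016  0.0016] yaw -0.001
```

Call:
play_rows --targets '[{"dx": 0,"dy": -0.001,"dz": 0.001,"yaw": 0,"jaw": 0.3},{"dx": 0,"dy": 0,"dz": 0,"yaw": 0,"jaw": 0.45},{"dx": 0,"dy": 0,"dz": 0,"yaw": 0,"jaw": 0.6},{"dx": 0,"dy": 0,"dz": 0,"yaw": 0,"jaw": 1},{"dx": 0,"dy": 0,"dz": 0,"yaw": 0,"jaw": 1}]' --squeeze 15

```text
clock: 7.85
tool_pos: [0.6012, 0.0341, 0.1441]
eef_rot: [0.616, 0.787, -0.003, 0.017]
contact_force: [-0.6, 0.5, 0.3]
opening: 0.57
```

Call:
play_rows --targets '[{"dx": 0,"dy": 0,"dz": 0,"yaw": 0,"jaw": 1},{"dx": 0,"dy": 0,"dz": 0,"yaw": 0,"jaw": 1},{"dx": 0,"dy": 0,"dz": 0,"yaw": 0,"jaw": 1},{"dx": 0,"dy": 0,"dz": 0,"yaw": 0,"jaw": 1},{"dx": 0,"dy": 0,"dz": 0,"yaw": 0,"jaw": 1}]'

```text
clock: 8.35
tool_pos: [0.602, 0.0343, 0.1443]
eef_rot: [0.616, 0.787, -0.003, 0.018]
contact_force: [1.1, -0.1, -1.6]
opening: 0.522
```

```bash
python3 - <<'E'
from h import *
from plant import r
need(r.get_state(),[.600,.0345,.143],14)
E
```

```text
pos [0.602  0.0343 0.1443] az 13.94 tilt [ 0.0242 -0.0263 -0.9994] q7 0.099 F [ 1.1 -0.1 -1.6] M [ 0.02 -0.07 -0.02] op 0.522 t 8.35
tool shift [ 0.0007 -0.0019  0.0012] yaw -0.001
```

Call:
play_rows --targets '[{"dx": 0,"dy": 0,"dz": 0,"yaw": -0.03,"jaw": 1},{"dx": 0,"dy": 0,"dz": 0,"yaw": -0.03,"jaw": 1},{"dx": 0,"dy": 0,"dz": 0,"yaw": -0.03,"jaw": 1},{"dx": 0,"dy": 0,"dz": 0,"yaw": -0.03,"jaw": 1},{"dx": 0,"dy": 0,"dz": 0,"yaw": -0.03,"jaw": 1}]'

```text
clock: 8.85
tool_pos: [0.6017, 0.0342, 0.1446]
eef_rot: [0.551, 0.835, -0.004, 0.017]
contact_force: [-0.7, 0.3, 0.5]
opening: 0.524
```

```bash
python3 - <<'E'
from h import *
from plant import r
need(r.get_state(),[.600,.0345,.143],14)
E
```

```text
pos [0.6017 0.0342 0.1446] az 23.19 tilt [ 0.0239 -0.0264 -0.9994] q7 0.21 F [-0.7  0.3  0.5] M [ 0.04  0.05 -0.08] op 0.524 t 8.85
tool shift [ 0.001  -0.0015  0.0015] yaw 0.16
```

Call:
play_rows --targets '[{"dx": 0,"dy": 0,"dz": 0,"yaw": -0.04,"jaw": 1},{"dx": 0,"dy": 0,"dz": 0,"yaw": -0.04,"jaw": 1},{"dx": 0,"dy": 0,"dz": 0,"yaw": -0.04,"jaw": 1},{"dx": 0,"dy": 0,"dz": 0,"yaw": -0.03,"jaw": 1},{"dx": 0,"dy": 0,"dz": 0,"yaw": -0.03,"jaw": 1}]'

```text
clock: 9.35
tool_pos: [0.6015, 0.0341, 0.1449]
eef_rot: [0.466, 0.885, -0.006, 0.017]
contact_force: [0.3, 1.1, 0.6]
opening: 0.521
```

```bash
python3 - <<'E'
from h import *
from plant import r
need(r.get_state(),[.600,.0345,.143],14)
s=r.snapshot("side"); np.savez("side4.npz",**s); a=load("side2.npz")
im=np.hstack([d["frame"][150:225,305:375,::-1] for d in(a,s)]); cv2.imwrite("pics/cmp4.png",cv2.resize(im,None,fx=5.5,fy=5.5,interpolation=cv2.INTER_CUBIC))
E
```

```text
pos [0.6015 0.0341 0.1449] az 34.42 tilt [ 0.0237 -0.0264 -0.9994] q7 0.345 F [0.3 1.1 0.6] M [ 0.03  0.06 -0.04] op 0.521 t 9.35
tool shift [ 0.0013 -0.001   0.0018] yaw 0.356
```

View pics/cmp4.png

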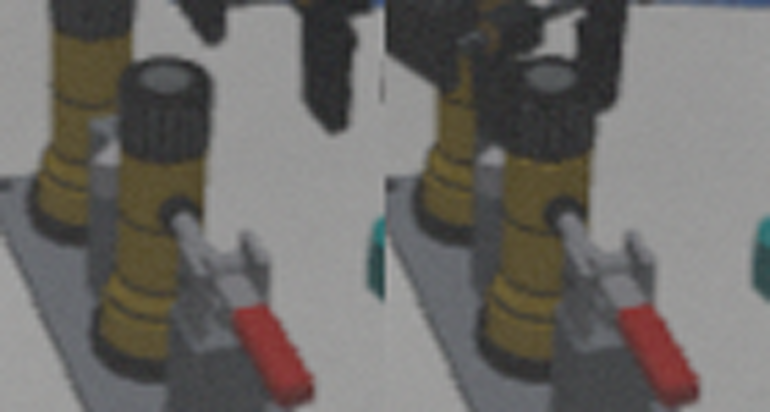

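```bash
python3 - <<'E'
from h import *
from plant import r
s=r.snapshot("top"); np.savez("top4.npz",**s); a=load("top2.npz")
im=np.hstack([d["frame"][170:220,260:330,::-1] for d in(a,s)]); cv2.imwrite("pics/cmpt4.png",cv2.resize(im,None,fx=5.5,fy=5.5,interpolation=cv2.INTER_CUBIC))
E
```

```text
(no output)
```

View pics/cmpt4.png

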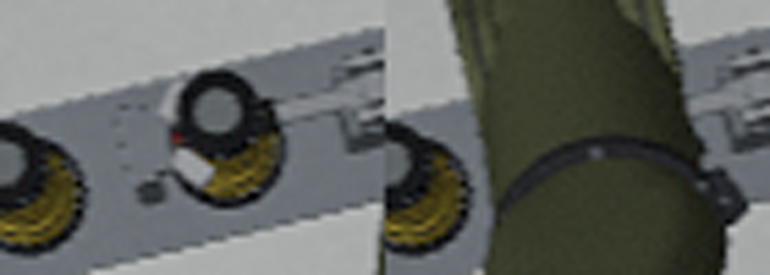

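Call:
play_rows --targets '[{"dx": 0,"dy": 0,"dz": 0,"yaw": -0.07,"jaw": 1},{"dx": 0,"dy": 0,"dz": 0,"yaw": -0.07,"jaw": 1},{"dx": 0,"dy": 0,"dz": 0,"yaw": -0.07,"jaw": 1},{"dx": 0,"dy": 0,"dz": 0,"yaw": -0.07,"jaw": 1},{"dx": 0,"dy": 0,"dz": 0,"yaw": -0.07,"jaw": 1}]'

```text
clock: 9.95
tool_pos: [0.6016, 0.0337, 0.1456]
eef_rot: [0.3, 0.954, -0.01, 0.016]
contact_force: [-0.5, -0.3, 1.3]
opening: 0.526
```

```bash
python3 - <<'E'
from h import *
from plant import r
need(r.get_state(),[.600,.0345,.143],104)
E
```

```text
pos [0.6016 0.0337 0.1456] az 55.12 tilt [ 0.0242 -0.0275 -0.9993] q7 0.597 F [-0.5 -0.3  1.3] M [ 0.05  0.1  -0.11] op 0.526 t 9.95
tool shift [ 0.0019 -0.0002  0.0025] yaw -0.853
```

Call:
play_rows --targets '[{"dx": 0,"dy": 0,"dz": 0,"yaw": -0.08,"jaw": 1},{"dx": 0,"dy": 0,"dz": 0,"yaw": -0.08,"jaw": 1},{"dx": 0,"dy": 0,"dz": 0,"yaw": -0.08,"jaw": 1},{"dx": 0,"dy": 0,"dz": 0,"yaw": -0.08,"jaw": 1},{"dx": 0,"dy": 0,"dz": 0,"yaw": -0.08,"jaw": 1}]'

```text
clock: 10.45
tool_pos: [0.6033, 0.0342, 0.1478]
eef_rot: [0.096, 0.995, -0.012, 0.016]
contact_force: [-1.4, 0.4, 6.0]
opening: 0.521
```

```bash
python3 - <<'E'
from h import *
from plant import r
need(r.get_state(),[.600,.0345,.143],104)
E
```

```text
pos [0.6033 0.0342 0.1478] az 79.01 tilt [ 0.0287 -0.0273 -0.9992] q7 0.896 F [-1.4  0.4  6. ] M [-0.02  0.34 -0.07] op 0.521 t 10.45
tool shift [ 0.0035 -0.0003  0.0047] yaw -0.436
```

Call:
play_rows --targets '[{"dx": 0,"dy": 0,"dz": 0,"yaw": -0.08,"jaw": 1},{"dx": 0,"dy": 0,"dz": 0,"yaw": -0.08,"jaw": 1},{"dx": 0,"dy": 0,"dz": 0,"yaw": -0.08,"jaw": 1},{"dx": 0,"dy": 0,"dz": 0,"yaw": -0.08,"jaw": 1},{"dx": 0,"dy": 0,"dz": 0,"yaw": -0.05,"jaw": 1}]' --squeeze 25

```text
clock: 10.95
tool_pos: [0.6033, 0.0338, 0.1505]
eef_rot: [-0.097, 0.995, -0.016, 0.014]
contact_force: [-0.9, -0.4, 2.7]
opening: 0.519
```

```bash
python3 - <<'E'
from h import *
from plant import r
need(r.get_state(),[.600,.0345,.143],104)
E
```

```text
pos [0.6033 0.0338 0.1505] az 101.13 tilt [ 0.03   -0.029  -0.9991] q7 1.183 F [-0.9 -0.4  2.7] M [ 0.12  0.3  -0.01] op 0.519 t 10.95
tool shift [0.0033 0.0015 0.0074] yaw -0.05
```

Call:
play_rows --targets '[{"dx": 0,"dy": 0,"dz": -0.005,"yaw": 0,"jaw": 1},{"dx": 0,"dy": 0,"dz": -0.006,"yaw": 0,"jaw": 1},{"dx": 0,"dy": 0,"dz": -0.006,"yaw": 0,"jaw": 1},{"dx": 0,"dy": 0,"dz": -0.006,"yaw": 0,"jaw": 1},{"dx": 0,"dy": 0,"dz": -0.006,"yaw": 0,"jaw": 1}]'

```text
clock: 11.45
tool_pos: [0.6018, 0.0341, 0.1808]
eef_rot: [-0.096, 0.995, -0.016, 0.013]
contact_force: [0.1, -0.2, -0.3]
opening: 0.514
```

```bash
python3 - <<'E'
from h import *
from plant import r
need(r.get_state(),[.600,.0345,.23],104)
s=r.snapshot("side"); np.savez("side5.npz",**s); crop(s,265,60,425,255,4,"pics/side5c.png")
E
```

```text
pos [0.6018 0.0341 0.1808] az 100.96 tilt [ 0.0283 -0.0299 -0.9992] q7 1.205 F [ 0.1 -0.2 -0.3] M [ 0.04  0.06 -0.02] op 0.514 t 11.45
tool shift [ 0.0007 -0.001  -0.0492] yaw -0.053
```

View pics/side5c.png

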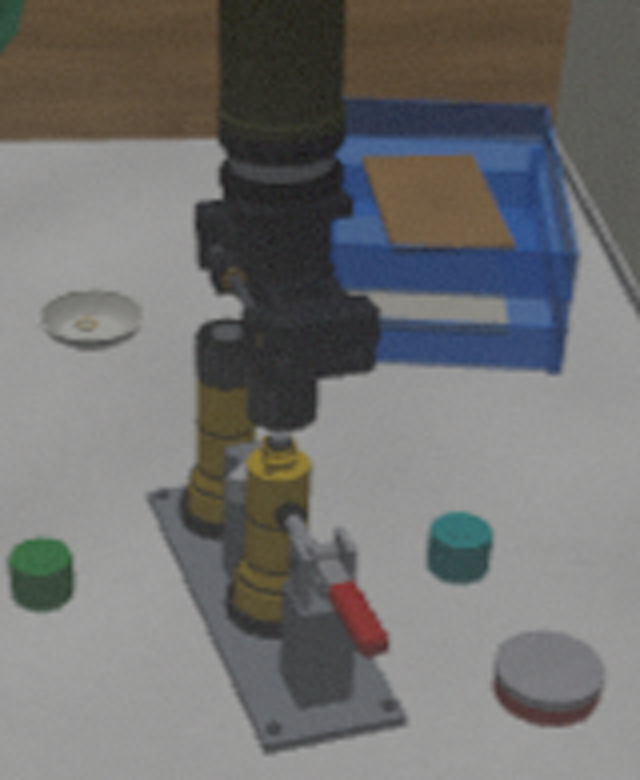

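The cap is off: the yellow neck with its spring shows at crop (280,445), and the torch and level lever haven't moved. I'll lift further and let it settle.

Call:
play_rows --targets '[{"dx": 0,"dy": 0,"dz": -0.012,"yaw": 0,"jaw": 1},{"dx": 0,"dy": 0,"dz": -0.015,"yaw": 0,"jaw": 1},{"dx": 0,"dy": 0,"dz": -0.015,"yaw": 0,"jaw": 1},{"dx": 0,"dy": 0,"dz": -0.012,"yaw": 0,"jaw": 1},{"dx": 0,"dy": 0,"dz": -0.005,"yaw": 0,"jaw": 1}]'

```text
clock: 12.0
tool_pos: [0.6003, 0.0364, 0.2454]
eef_rot: [-0.096, 0.995, -0.016, 0.013]
contact_force: [0.1, 0.2, -0.5]
opening: 0.523
```

Call:
play_rows --targets '[{"dx": 0,"dy": 0,"dz": 0,"yaw": 0,"jaw": 1},{"dx": 0,"dy": 0,"dz": 0,"yaw": 0,"jaw": 1},{"dx": 0,"dy": 0,"dz": 0,"yaw": 0,"jaw": 1},{"dx": 0,"dy": 0,"dz": 0,"yaw": 0,"jaw": 1},{"dx": 0,"dy": 0,"dz": 0,"yaw": 0,"jaw": 1}]'

```text
clock: 12.5
tool_pos: [0.5997, 0.0361, 0.2447]
eef_rot: [-0.096, 0.995, -0.016, 0.013]
contact_force: [0.3, 0.3, -1.0]
opening: 0.52
```

Call:
play_rows --targets '[{"dx": 0,"dy": 0,"dz": 0,"yaw": 0,"jaw": 1},{"dx": 0,"dy": 0,"dz": 0,"yaw": 0,"jaw": 1},{"dx": 0,"dy": 0,"dz": 0,"yaw": 0,"jaw": 1},{"dx": 0,"dy": 0,"dz": 0,"yaw": 0,"jaw": 1},{"dx": 0,"dy": 0,"dz": 0,"yaw": 0,"jaw": 1}]'

```text
clock: 13.0
tool_pos: [0.5993, 0.036, 0.2439]
eef_rot: [-0.096, 0.995, -0.016, 0.012]
contact_force: [0.1, -0.6, -0.8]
opening: 0.518
```

```bash
python3 - <<'E'
from h import *
from plant import r
need(r.get_state(),[.600,.0345,.23],104)
s=r.snapshot("side"); np.savez("side6.npz",**s); crop(s,265,60,425,255,4,"pics/side6c.png")
w=cloud(s); x,y,z=w[...,0],w[...,1],w[...,2]; im=s["frame"].astype(int)
m=(x>.58)&(x<.69)&(y>-.2)&(y<.0)&(z>.05)&(z<.21)&(im[...,0]>im[...,1]*1.8+20)
Q=w[m]; l=(Q-[*S0,0])@np.array([-np.sin(A),np.cos(A),0]); print("lever",np.polyfit(l,Q[:,2],1))
need(r.get_state(),[.600,.0345,.23],104)
E
```

```text
pos [0.5993 0.036  0.2439] az 100.97 tilt [ 0.0266 -0.0302 -0.9992] q7 1.254 F [ 0.1 -0.6 -0.8] M [0.05 0.07 0.02] op 0.518 t 13.0
tool shift [-0.0001 -0.0012  0.0139] yaw -0.053
lever [-0.0020402   0.12688564]
pos [0.5993 0.036  0.2439] az 100.97 tilt [ 0.0267 -0.0302 -0.9992] q7 1.254 F [ 0.2 -0.5 -0.4] M [0.01 0.02 0.02] op 0.521 t 13.05
tool shift [-0.0001 -0.0011  0.0139] yaw -0.053
```

View pics/side6c.png

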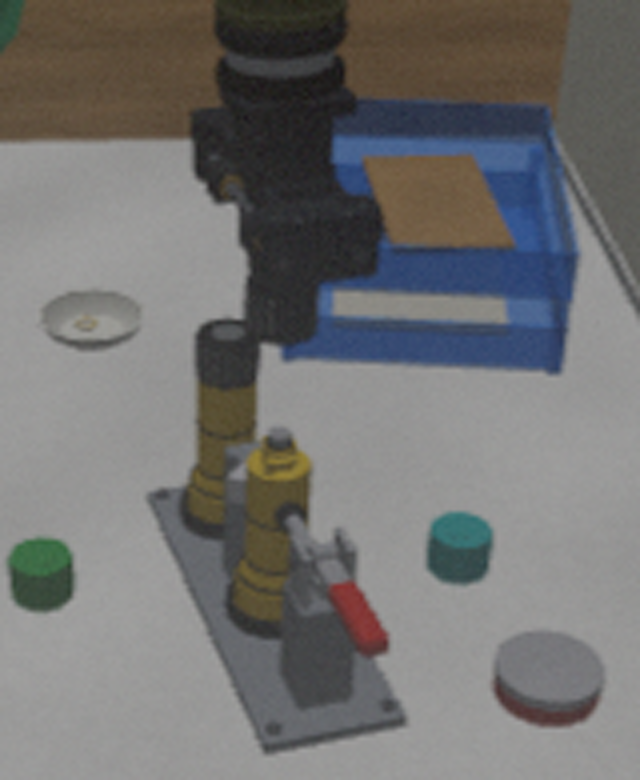

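```bash
python3 - <<'E'
from plant import r
print(r.finish_job())
E
```

```text
the job is handed in; nothing more can be done
None
```

The cap of the clamped torch is off and held in the gripper, about 95 mm above the torch's shoulder, and I have handed the job in at about 13 s. No verdict came back.

- **Clamp:** I pressed the red lever down until it hit its stop. The force rose to about 25 N and the tool stopped going down. The depth picture shows the handle level to within about 0.01 rad, both after pressing and at the end.
- **Cap:** I gripped it at 15 N and tried it gently anticlockwise from above. It gave freely, so this torch has the right-hand thread. I turned it about 87° and never measured more than about 0.11 N m, then raised the grip to 25 N and lifted it straight off.
- **Last checks:** The final side picture shows the bare neck, the clamped torch upright and the other torch still capped in its place. The jaw opening (46 mm) matches the cap, and the forces on the tool were under 1 N.

**Not confirmed:** I could not see the clamped torch's switch while turning, because the arm blocked the top camera and the switch faces away from the side one. That the torch did not twist rests on the low turning moment and on nothing having visibly moved in the side view. The gripper also ended up tilted by about 2°, which the moves available could not correct.

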